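Pack the jewellery order box

TASK

Finish packing the low plywood order box, where a bead jar already stands at one end: put the tall spool of copper wire and the tall wooden doming block into the free space beside the jar, in either order. All three must stand upright on the box's floor, side by side in one row; set the two down rather than dropping them.

Things in the scene. Friction and masses are not known exactly. Their poses are not given: they have to be found in the camera images.
- box: Low open plywood box, loose on the bench, 0.8 kg. Outside 96 mm (its x) by 220 mm (its y) by 30 mm high; walls and floor 6 mm thick, so 84 by 208 mm inside and 24 mm deep. Origin: centre of its underside. Its z is up, its y runs along its length; the packed jar stands at its -y end.
- jar_center (a point): Lidded bead jar already standing in the box at its -y end: clear round jar with white lid, 52 mm diameter, 80 mm high, upright. The point is its centre, half-way up. There is a free stretch of about 150 mm between the jar and the +y end wall.
- spool_center (a point): The tall full spool of copper craft wire with grey end discs, standing on end on the bench: 56 mm diameter, 84 mm high, 0.25 to 0.5 kg. The point is its centre, half-way up; z is its axis, up. Another spool on the bench is the same but only 36 mm high and is not wanted.
- block_center (a point): The tall hardwood doming block with round hollows marked on its top, standing on the bench: 48 mm (its x) by 62 mm (its y) by 80 mm high, 0.12 to 0.25 kg. The point is its centre, half-way up; z is up. It fits the row with its 62 mm side along the box's length, gripped on the 48 mm width. Another block on the bench is the same but only 28 mm high and is not wanted. Other things on the bench stand at least 95 mm, centre to centre, from the block and the spool.
Mind the look-alikes: they are no part of the job. Leave any red or yellow look-alike of the part that bears block_center alone.

How it is judged:
By the outcome, as a careful person would: the job done as asked, in the order asked, and still so for the second after the job is handed in, with the robot touching nothing.
It also fails if it takes over 56 s, if anything falls off the work surface, if the arm or the gripper's body presses on something with over 40 N, if the wrist force passes 120 N, or if a joint passes its speed limit or range.

ROBOT

A 6-joint arm with a two-finger parallel gripper is mounted at the origin on the work surface. World frame = base frame: x ahead of the robot, y to its left, z up, the work surface at z = 0. Lengths are in m, angles in rad, forces in N, time in s.
With the tool pointing down it reaches from about 0.375 to 0.925 m from the base axis. Payload 5.7 kg.
Tool frame: the origin (TCP) lies midway between the tips of the shut fingers; the grasp point (between the pads) lies 19 mm behind it; z points along the fingers, x is the direction in which the jaws open and shut, and the axes are right-handed (so a half turn about z gives the same grasp; the last joint's range is limited). The gripper opens to 88 mm and grips with 3 to 60 N. Pads are 20 mm wide; open, the fingers measure 115 mm over their backs; the gripper's body (75 mm by 178 mm) begins 61 mm behind the grasp point.
Start: joints at [1.135, 0.359, 1.51, -0, 1.272, -0.115], TCP at [0.189, 0.569, 0.223] pointing down, gripper open.
Joint ranges: [-2.97, 2.97], [-1.01, 2.36], [0.21, 2.38], [-0.96, 4.11], [0.2, 2.71], [-2.98, 2.98]. Speed limits (rad/s): [2.39, 2.39, 3.14, 3.14, 3.14, 3.14].

INTERFACE

Orientations are given as a unit quaternion [x, y, z, w].
In Python, from bench import move_ptp, servo_line, goto_joints, move_gripper, sleep, inverse_kinematics, capture, PlanningError, close_job, spot_in, silhouettes, current_clock, current_joint_pos, current_qvel, current_joint_torque, current_position, current_orientation, current_force, current_torque, current_finger_gap gives the robot as it stands. Calls block until the motion is done:
- move_ptp(position, orientation): joint-space move of the TCP to a pose.
- servo_line(position, orientation=None, rate=0.15, contact_N=None): straight line of the TCP; orientation=None keeps the orientation; rate is the mean speed in m/s. With contact_N (N) it stops when the force on the tool has changed by that much, and returns True; else False.
- goto_joints(angles): joint-space move.
- move_gripper(opening): finger opening in m; the grip force is fixed at half the most; returns when the fingers have stopped.
- sleep(seconds).
- inverse_kinematics(position, orientation): joint angles nearest the present ones, or None.
- capture(name): name is "scene" or "top" or "wrist"; returns a dict with "image" (384x512x3 uint8, blue, green, red), "range_z" (384x512 float32, m along the optical axis (not along the pixel's ray), 0 where there is no reading), "intrinsics" (3x3 intrinsics, pixels), "k1" (the pictures are not rectified: a ray, as slopes to the right and down, at radius r is drawn at 1 + k1 r^2 times it, then the intrinsics apply), "R" (3x3) and "t" (3): a world point X has camera coordinates R X + t. Camera axes: x right, y down, z forward; pixel columns grow to the right and rows downward; lengths in m; the calibration is good to about 2 mm. A picture is of the moment at which its call begins.
A pose or a line that the arm cannot do raises PlanningError and nothing moves.
- close_job(): hands the job in, once; it reports no verdict.
Trained networks look in the newest picture that a camera, given by its name, has taken for a name from the list of things; names that differ only in an ending like _2 or _b are one class to them, and where a whole thing is asked for, a point or a joint stands for the part that bears it (a point fixed in the world has none). Each returns a list of dicts, best first, with "conf" (0 to 1); they miss things now and then, are a little off and sometimes report something else, mostly with a low value. They report only what shows in the picture. A call takes as long as a camera call. They do not tell look-alikes from the thing itself.
- spot_in(camera, query): "xy" ([column, row] in pixels, amid what is visible of it).
- silhouettes(camera, query): "region" (384x512 bool, what is visible of it) and "xy" ([column, row] in pixels, amid what is visible of it).
Readings, each from a call of its own:
- current_clock(): time.
- current_joint_pos(): joint angles.
- current_qvel(): joint speeds.
- current_joint_torque(): joint torques, N m.
- current_position(): TCP position.
- current_orientation(): TCP orientation.
- current_force(): force on the tool from outside, world axes, zero at the start.
- current_torque(): the same for the moment, N m.
- current_finger_gap(): finger opening in m.
Only numpy, scipy, OpenCV 4.12 (cv2) and the standard library are available. Lean on these libraries where they do the work, as an engineer would, in place of code of your own. Each camera call takes 0.05 s, during which the arm holds its last target. There are 200 camera calls.

## Working session

There is one attempt and no reset: what is moved stays moved. The work goes in short steps, each a Python script; the robot and the scene stay as the last script left them, time stands still between calls to the robot, and variables do not carry over. Pictures are saved under pics/ and viewed, about 8 in all and at most 12, crops included, and the job is handed in when it is done.

```bash
mkdir -p pics
cat > h.py <<'E'
import numpy as np, cv2
from bench import *
def cloud(c):
    d=c["range_z"];K=np.array(c["intrinsics"]);v,u=np.mgrid[0:384,0:512]
    dist=np.array([c["k1"],0,0,0],float)
    p=cv2.undistortPoints(np.stack([u,v],-1).reshape(-1,1,2).astype(np.float64),K,dist).reshape(384,512,2)
    P=np.concatenate([p*d[...,None],d[...,None]],-1)
    W=(P-np.array(c["t"]))@np.array(c["R"])
    W[d<=0]=np.nan
    return W
E
python3 - <<'E'
from h import *
for n in("top","scene"):
    c=capture(n); W=cloud(c); im=c["image"].copy(); np.savez("/tmp/"+n+".npz",W=W,im=im)
    for q in("box","jar_center","spool_center","block_center"):
        for s in silhouettes(n,q):
            if s["conf"]<.2: continue
            m=s["region"]; P=W[m]; P=P[~np.isnan(P[:,0])]
            if len(P)<5: continue
            zt=np.percentile(P[:,2],97); T=P[P[:,2]>zt-.006][:,:2].astype(np.float32)
            r=cv2.minAreaRect(T)
            print(n,q,round(s["conf"],2),np.round(s["xy"]),"ztop",round(zt,3),"rect",np.round(r[0],3),np.round(r[1],3),round(r[2],1),len(T))
            u,v=map(int,s["xy"]);cv2.putText(im,q[:3],(u-10,v),0,.4,(0,0,255),1)
    cv2.imwrite(f"pics/{n}0.png",im)
print(current_clock(),current_orientation())
E
```

```text
top box 0.59 [387. 210.] ztop 0.031 rect [ 0.533 -0.256] [0.096 0.221] 5.7 568
top jar_center 0.8 [435. 205.] ztop 0.088 rect [ 0.545 -0.328] [0.048 0.048] 45.7 360
top spool_center 0.63 [142. 205.] ztop 0.087 rect [0.531 0.362] [0.054 0.056] 2.0 448
top block_center 0.79 [122. 163.] ztop 0.083 rect [0.646 0.423] [0.063 0.049] 75.5 460
top block_center 0.63 [177. 134.] ztop 0.083 rect [0.711 0.279] [0.062 0.049] 6.4 481
top block_center 0.59 [194. 184.] ztop 0.083 rect [0.588 0.233] [0.062 0.048] 59.3 519
scene box 0.7 [126. 263.] ztop 0.031 rect [ 0.534 -0.257] [0.098 0.22 ] 5.4 946
scene jar_center 0.65 [ 85. 279.] ztop 0.088 rect [ 0.546 -0.331] [0.05  0.049] 59.6 505
scene spool_center 0.86 [348. 140.] ztop 0.085 rect [0.532 0.36 ] [0.056 0.054] 4.1 250
scene block_center 0.98 [395. 157.] ztop 0.082 rect [0.646 0.423] [0.064 0.05 ] 75.4 335
scene block_center 0.66 [325. 174.] ztop 0.081 rect [0.59  0.231] [0.061 0.049] 57.6 377
scene block_center 0.59 [376. 194.] ztop 0.081 rect [0.712 0.277] [0.064 0.052] 4.1 446
0.5 [ 8.10976192e-01  5.85079147e-01 -7.58792905e-05  5.00331023e-05]
```

View pics/top0.png

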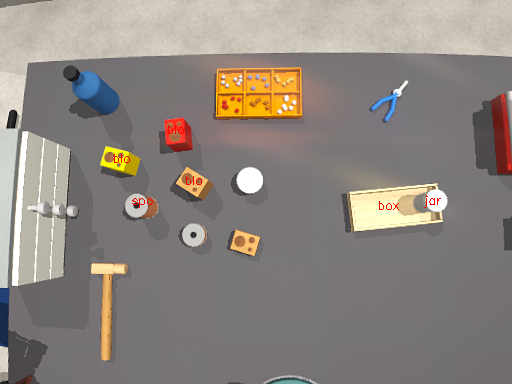

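View pics/scene0.png

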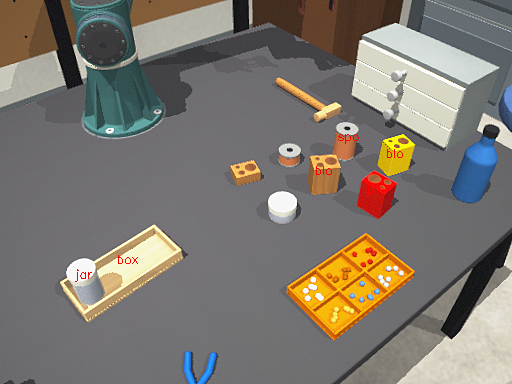

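The top view shows the wanted wooden block at (194,184), red and yellow look-alikes at (177,134) and (122,163), the tall spool at (142,205), and the box at (387,210) with the jar at its right end. The scene view agrees with this. I'll take the spool first and put it next to the jar.

```bash
cat >> h.py <<'E'
def Q(deg):
    a=np.radians(deg)/2; return [np.cos(a),np.sin(a),0,0]
BC=np.array([.5335,-.2565]); BA=5.5
def boxpt(y,x=0.):
    a=np.radians(BA); return BC+x*np.array([np.cos(a),np.sin(a)])+y*np.array([-np.sin(a),np.cos(a)])
def pick(xy,deg,z=.039):
    move_ptp([*xy,.16],Q(deg)); servo_line([*xy,z],rate=.12)
    move_gripper(0.0); print("gap",current_finger_gap(),"t",current_clock())
    servo_line([*xy,.18],rate=.15); print("lifted gap",current_finger_gap(),"F",np.round(current_force(),2))
def place(xy,deg,z=.045):
    move_ptp([*xy,.18],Q(deg)); servo_line([*xy,z+.010],rate=.12); sleep(.2)
    print("pre",np.round(current_position(),4),"gap",current_finger_gap())
    hit=servo_line([*xy,z-.004],rate=.02,contact_N=2.5)
    print("hit",hit,np.round(current_position(),4),np.round(current_force(),2),"t",current_clock())
E
python3 - <<'E'
from h import *
pick([.531,.361],20)
place(boxpt(-.0085),BA)
E
```

```text
gap 0.05596714208073187 t 3.7583
lifted gap 0.05545586702875372 F [-0.77  0.43 -4.19]
pre [ 0.5348 -0.2653  0.0557] gap 0.05561333642010553
hit True [ 0.5345 -0.265   0.0452] [ 0.4  -0.34  3.81] t 8.9917
```

Run:
```python
from h import *
move_gripper(.08); p=current_position(); servo_line([p[0],p[1],.2],rate=.15)
pick([.589,.232],-31.5)
c=capture("top"); W=cloud(c); cv2.imwrite("pics/top1.png",cv2.resize(c["image"][90:290,120:500],None,fx=2,fy=2))
for q in("box","jar_center","spool_center"):
    for s in silhouettes("top",q):
        P=W[s["region"]]; P=P[~np.isnan(P[:,0])]
        if len(P)<5 or s["conf"]<.2: continue
        zt=np.percentile(P[:,2],95 if q!="box" else 97); r=cv2.minAreaRect(P[P[:,2]>zt-.006][:,:2].astype(np.float32))
        a=np.radians(BA); d=np.array(r[0])-BC
        print(q,round(s["conf"],2),round(zt,3),np.round(r[0],4),np.round(r[1],3),round(r[2],1),"box xy",np.round([d@[np.cos(a),np.sin(a)],d@[-np.sin(a),np.cos(a)]],4))
```

```text
gap 0.04809853433666554 t 14.3333
lifted gap 0.04787092787223529 F [ 0.98 -0.59 -2.36]
box 0.6 0.031 [ 0.5329 -0.2558] [0.096 0.221] 5.8 box xy [-0.0005  0.0008]
jar_center 0.84 0.088 [ 0.5458 -0.3249] [0.057 0.05 ] 69.5 box xy [ 0.0057 -0.0692]
spool_center 0.66 0.092 [ 0.5337 -0.2628] [0.052 0.053] 0.5 box xy [-0.0004 -0.0063]
```

View pics/top1.png

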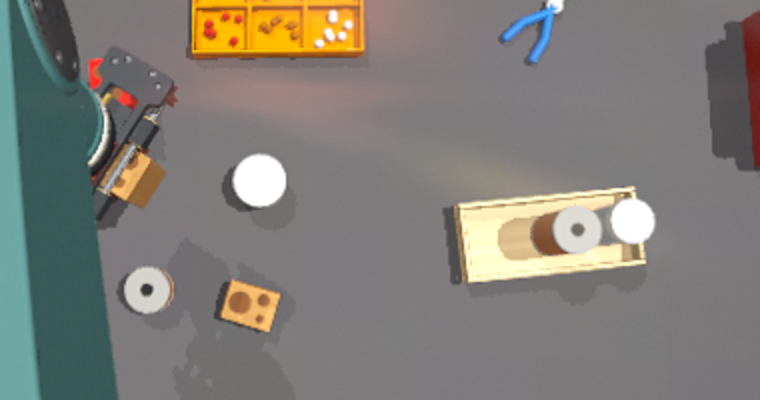

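The spool stands upright in the box beside the jar (about (577,228) in the crop). The wooden block is in the gripper. Next I'll place the block at box y = +0.063.

Run:
```python
from h import *
place(boxpt(.063),BA)
```

```text
pre [ 0.5279 -0.194   0.0557] gap 0.04783261374254076
hit True [ 0.5274 -0.1938  0.045 ] [-0.07  0.02  3.5 ] t 19.125
```

Run:
```python
from h import *
move_gripper(.08); p=current_position(); servo_line([p[0],p[1],.2],rate=.15)
move_ptp([.5,.2,.25],Q(20)); sleep(.5)
ims=[]
for n in("top","scene"):
    c=capture(n); W=cloud(c); im=c["image"]
    ims.append(cv2.resize(im[150:270,320:480] if n=="top" else im[200:335,40:220],(400,300)))
    for q in("box","jar_center","spool_center","block_center"):
        for s in silhouettes(n,q):
            P=W[s["region"]]; P=P[~np.isnan(P[:,0])]
            if len(P)<5 or s["conf"]<.2: continue
            zt=np.percentile(P[:,2],95 if q!="box" else 97); r=cv2.minAreaRect(P[P[:,2]>zt-.006][:,:2].astype(np.float32))
            a=np.radians(BA); d=np.array(r[0])-BC
            print(n,q,round(s["conf"],2),round(zt,3),np.round(r[1],3),round(r[2],1),"box xy",np.round([d@[np.cos(a),np.sin(a)],d@[-np.sin(a),np.cos(a)]],4))
cv2.imwrite("pics/fin.png",np.hstack(ims)); print(current_clock())
```

```text
top box 0.82 0.032 [0.096 0.222] 5.8 box xy [-0.0005  0.0002]
top spool_center 0.7 0.092 [0.053 0.062] 62.4 box xy [-0.0042 -0.0045]
top block_center 0.98 0.083 [0.062 0.047] 5.2 box xy [0.2276 0.5136]
top block_center 0.79 0.088 [0.048 0.062] 6.1 box xy [-0.0011  0.0641]
scene box 0.56 0.031 [0.097 0.22 ] 5.4 box xy [ 0.0016 -0.0003]
scene jar_center 0.66 0.087 [0.051 0.05 ] 55.2 box xy [ 0.0043 -0.0749]
scene block_center 0.64 0.088 [0.051 0.061] 3.9 box xy [-0.0004  0.0624]
scene block_center 0.61 0.081 [0.064 0.052] 4.7 box xy [0.2281 0.5134]
scene block_center 0.57 0.081 [0.063 0.051] 76.4 box xy [0.1778 0.6659]
23.4667
```

View pics/fin.png

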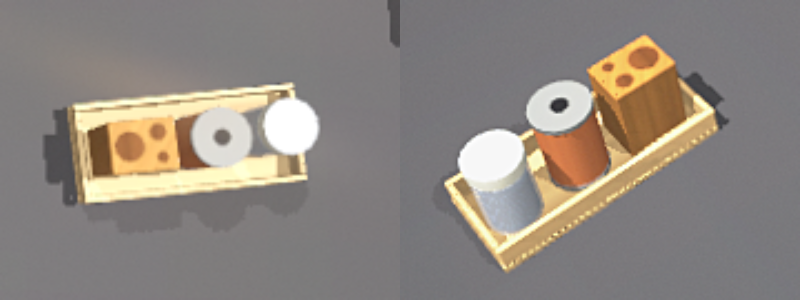

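The final views show the jar, spool and block upright in one row in the box: block at about (143,145) and spool at (221,137) in the top crop. The robot is clear of everything.

```bash
python3 -c "from bench import *; close_job()"
```

```text
the job is handed in; nothing more can be done
```

The box is packed and the job is handed in. I put the tall copper spool next to the jar and the tall wooden block at the box's +y end, lowering each until it touched the floor before letting go. I left the red, yellow and short look-alikes alone.

**Last checks:** At 23.5 s of the 56 s allowed, the final pictures show all three upright in one row, with the box where it started and the robot clear. The measured block top is 88 mm (86 mm expected on the box floor) and the spool top is 92 mm (90 mm expected). Both are within the roughly 2 mm calibration error.

**Checks that disagreed:** In the last top view, the spool's outline came out slightly distorted (53 by 62 mm instead of 56 mm across), and the network did not report the jar. In the last scene view, it did not report the spool. The pictures themselves clearly show both standing in the row.

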